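# Rack the amber insulator disc

## Robot

A 7-joint arm with a two-finger parallel gripper is mounted at the origin on the work surface. World frame = base frame: x ahead of the robot, y to its left, z up, the work surface at z = 0. Lengths are in m, angles in rad, forces in N, time in s.
With the tool pointing down it reaches from about 0.425 to 1.025 m from the base axis. Payload 9.4 kg.
Tool frame: the origin (TCP) lies on the mounting face of the last link; the fingertips stand 186 mm ahead of it and the grasp point (between the pads) lies 167 mm ahead of it (tip_extent is the distance from the TCP to the fingertips, in m); y points along the fingers, z is the direction in which the jaws open and shut, and the axes are right-handed (so a half turn about y gives the same grasp; the last joint's range is limited). The gripper opens to 93 mm and grips with 3 to 60 N. Pads are 15 mm wide; open, the fingers measure 128 mm over their backs; the gripper's body (75 mm by 188 mm) begins 65 mm behind the grasp point.
Start: joints at [1.078, 0.599, -0.003, 1.599, 0.002, 0.943, -0.08], TCP at [0.293, -0.663, 0.405] pointing down, gripper open.
Joint ranges: [-2.57, 2.57], [-0.35, 1.97], [-1.29, 1.29], [0.11, 2.56], [-1.05, 4.19], [0.11, 1.86], [-2.63, 2.63]. Speed limits (rad/s): [2.22, 2.22, 3.01, 3.01, 3.14, 3.14, 3.14].

## Interface

Orientations are given as a rotation vector (axis times angle).
In Python, from bench import get_obs, grab_frame, camera_model, hand_in, tip_extent gives the robot as it stands.
- The arm moves only by the tool step_arm, never from a script. Its argument "motion" is a list of rows, each an object with "linear": the shift along the world's x, y, z in m, a list of three; "twist": the turn about the world's z in degrees; "jaw": the closure, from 0 (fully open) to 1 (shut). In form: [{"linear": [x, y, z], "twist": twist, "jaw": jaw}, ...]. A call has exactly 8 rows; each row is the pose to reach, as a shift and turn from the pose commanded when the call began; what a row does not reach only later rows make up. A row lasts 1/10 s, in which the tool goes at most 50 mm and 8.59 degrees, less where a joint would pass 70% of its speed; a pose out of reach is approached as far as the arm can. A call with a gripper value outside its range is refused whole. The fingers move at their own pace and stop on an object; "squeeze" is the grip in N (left out, the last holds). Time passes only in rows, so rows that repeat a pose let the fingers close, or fill a call up. It gives the time, the measured TCP pose, the force and the opening at its end, in the units of the state.
- get_obs(): the state, without advancing time (a new reading comes with each control period).
- grab_frame(name): name is "side" or "top"; returns (picture, depth): 480x640x3 uint8, red, green, blue; 480x640 float32, m along the optical axis (not along the pixel's ray), 0 where there is no reading.
- camera_model(name): a dict with "mtx" (3x3 intrinsics, pixels), "pose" (4x4, takes a point from camera to world coordinates). Camera axes: x right, y down, z forward; pixel columns grow to the right and rows downward; lengths in m; the calibration is good to about 2 mm. A picture is of the moment at which its call begins. camera_model takes no time and is no camera call.
- hand_in(): hands the job in, once; it reports no verdict.
The state is a dict: "time_s": time; "joint_positions": joint angles; "qvel": joint speeds; "effort": joint torques, N m; "eef_pos": TCP position; "tool_rot": TCP orientation; "force": force on the tool from outside, world axes, zero at the start; "wrist_torque": the same for the moment, N m; "opening": opening from 0.0 (shut) to 1.0 (fully open).
Only numpy, scipy, OpenCV 4.12 (cv2) and the standard library are available. Lean on these libraries where they do the work, as an engineer would, in place of code of your own. Each camera call takes 0.05 s, during which the arm holds its last target.

## Task

Pick up the amber insulator disc by its upright black grip and slide it, grip end trailing, into the empty middle slot of the white cassette until it is fully home against the rear posts, lying flat and straight on its ledges. Do not push about the two clear discs that are already racked above and below it.

Things in the scene. Friction and masses are not known exactly. Their poses are not given: they have to be found in the camera images.
- amber_grip (a point): Grip of the amber-orange disc (100 mm across, 6 thick, 80 g, flat on the table; a green twin lies near). A bar 16 wide, 6 thick leaves its rim and ends in an upright black block 16 wide (y), 20 long (x), top 42 mm above the disc's underside. Point: block's middle, 26 above the underside. x points to the disc's centre, 97 mm away; z up. Pinch from above across y.
- slot (a point): Middle slot of the fixed white cassette (3 slots, pitch 32 mm, height on its stand varies). Point: where the centre of the disc's underside lies when home on the ledges, touching two rear posts. x: level, into the slot; z up. Front 48 before it; 120 wide inside, ledges 30 deep each side, 27 clear height; top 70 above. Stand's uprights at x 9 to 31, y +-80, to 238 mm over the table.
- clear_top: Clear plain disc without grip, 100 mm across, 6 mm thick, lying loose in the slot above (origin: centre of its underside, z up).
- clear_bottom: Clear plain disc without grip, 100 mm across, 6 mm thick, lying loose in the slot below (origin: centre of its underside, z up).

How it is judged:
At the end, for the whole second after the job is handed in: The amber disc is in the middle slot, within 15 mm of fully home, flat on its ledges (height within 10 mm, tilt under 0.1 rad) and straight (within 15 degrees, the grip within 35 mm of the slot's centre line) (x of amber_grip in the frame of slot between -0.112 and -0.085 m and y of amber_grip in the frame of slot between -0.035 and 0.035 m and z of amber_grip in the frame of slot between 0.016 and 0.036 m and angle between the x axis of amber_grip and the x axis of slot, either way round below 0.26 rad and angle between amber_grip's own z axis and vertical below 0.1 rad); the robot touches nothing.
It fails at once if the clear disc above was pushed more than 15 mm (distance of clear_top from where it was at the start of the episode above 0.015 m).
It fails at once if the clear disc below was pushed more than 15 mm (distance of clear_bottom from where it was at the start of the episode above 0.015 m).
It also fails if it takes over 34 s, if anything falls off the work surface, if the arm or the gripper's body presses on something with over 40 N, if the wrist force passes 120 N, or if a joint passes its speed limit or range.

## Working session

There is one attempt and no reset: what is moved stays moved. The work goes in short steps, Python scripts to look and compute and a tool call to move; the robot and the scene stay as the last step left them, time stands still between calls to the robot, and variables do not carry over. Pictures are saved under pics/ and viewed, and the job is handed in when it is done.

Besides the shell and the picture viewer there is one more tool, called after "Emit:" as a command line: name --argument value ..., lists and objects as JSON in quotes. step_arm: Moves the arm, as the interface text tells. Its arguments: {"type":"object","properties":{"motion":{"type":"array"},"squeeze":{"type":"number"}},"required":["motion"]}

```bash
mkdir -p pics; ls; cat > h.py <<'E'
import numpy as np, cv2
from bench import get_obs, grab_frame, camera_model, hand_in, tip_extent
def snap(n,tag):
    im,d=grab_frame(n); cv2.imwrite(f'pics/{tag}.png',im[:,:,::-1]); np.savez(f'pics/{tag}.npz',im=im,d=d); return im,d
def load(tag):
    z=np.load(f'pics/{tag}.npz'); return z['im'],z['d']
def pts(n,d):
    m=camera_model(n);K=np.array(m['mtx']);T=np.array(m['pose'])
    v,u=np.mgrid[0:d.shape[0],0:d.shape[1]]
    P=np.stack([(u-K[0,2])/K[0,0]*d,(v-K[1,2])/K[1,1]*d,d],-1)
    return P@T[:3,:3].T+T[:3,3]
E
python3 - <<'E'
from h import *
np.set_printoptions(precision=4,suppress=True)
for n in('side','top'): snap(n,n+'0'); m=camera_model(n); print(n,np.array(m['mtx']),np.array(m['pose']))
print(get_obs()); 
print(tip_extent() if callable(tip_extent) else tip_extent)
E
```

```text
pics
side [[495.1101   0.     315.429 ]
 [  0.     495.1101 235.1664]
 [  0.       0.       1.    ]] [[ 0.9186 -0.2541  0.3026  0.3404]
 [-0.3951 -0.5926  0.7019 -0.4742]
 [ 0.0009 -0.7644 -0.6448  0.6659]
 [ 0.      0.      0.      1.    ]]
top [[552.604    0.     318.023 ]
 [  0.     552.604  245.1825]
 [  0.       0.       1.    ]] [[-0.0158 -0.9812  0.1925  0.4047]
 [-0.9997  0.0195  0.0172  0.0725]
 [-0.0206 -0.1921 -0.9812  1.0348]
 [ 0.      0.      0.      1.    ]]
{'time_s': 0.1, 'joint_positions': array([ 1.0783,  0.6   , -0.0025,  1.6001,  0.0018,  0.9429, -0.0798]), 'qvel': array([ 0.0021, -0.0012, -0.0001, -0.0013, -0.0009, -0.0009, -0.0001]), 'effort': array([  0.0049, -76.6564,   1.502 , -25.2939,  -0.0524,   0.0136,
         0.    ]), 'eef_pos': array([ 0.2928, -0.6631,  0.4039]), 'tool_rot': array([-0.4208,  1.9938, -1.991 ]), 'force': array([-0.0261,  0.7991, -0.6945]), 'wrist_torque': array([0.0346, 0.0157, 0.0161]), 'opening': 0.9993935556597947}
0.1861
```

View pics/side0.png

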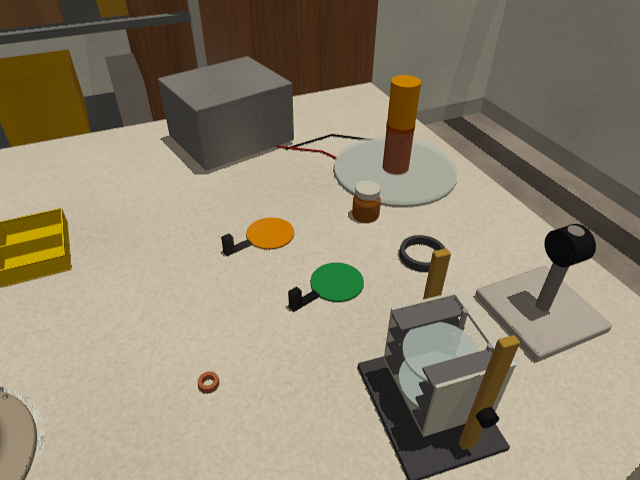

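View pics/top0.png

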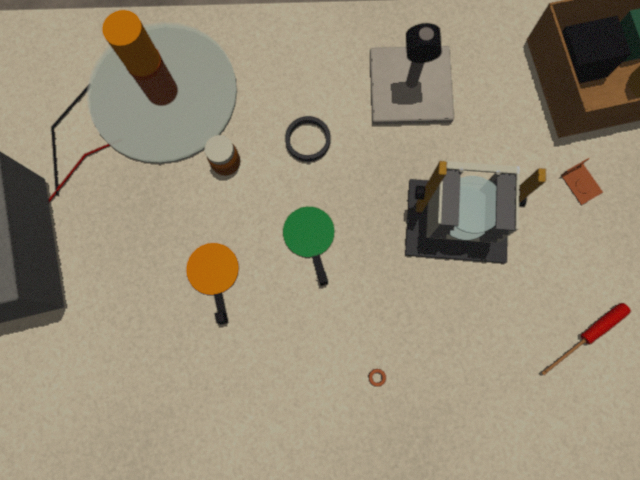

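The side view shows the amber disc at about (270,233) with its grip at (228,243), the green twin at (337,282), and the cassette at about (440,365). In the top view the amber disc is at (213,269) with its grip at (221,315). The cassette is at about (470,210), with its opening towards the robot. Next I'll measure these.

```bash
python3 - <<'E'
from h import *
np.set_printoptions(precision=4,suppress=True)
for n in('top','side'):
    im,d=load(n+'0'); P=pts(n,d); hsv=cv2.cvtColor(im,cv2.COLOR_RGB2HSV)
    roi=np.zeros(d.shape,bool)
    if n=='top': roi[235:345,170:260]=1
    else: roi[205:270,205:310]=1
    m=roi&(hsv[...,0]>8)&(hsv[...,0]<25)&(hsv[...,1]>200)&(hsv[...,2]>150)&(d>0)
    q=P[m]; c,r=cv2.minEnclosingCircle(q[:,:2].astype(np.float32)); print(n,'disc',m.sum(),q.mean(0),np.median(q[:,2]),c,r)
    g=roi&(hsv[...,2]<60)&(d>0); q=P[g]
    t=q[q[:,2]>0.033]; print('black top',len(t),t.mean(0),t.min(0),t.max(0), np.median(t[:,2]))
    # table height
    print('table',np.median(P[350:380,150:250,2]) if n=='top' else np.median(P[300:340,100:200,2]))
# cassette top view map
im,d=load('top0');P=pts('top',d)
sub=P[150:270:4,400:550:5]
print((sub[...,2]*1000).astype(int))
E
```

```text
top disc 2042 [0.5659 0.2916 0.0055] 0.0055018393401793375 (0.5660637617111206, 0.29183363914489746) 0.049085598438978195
black top 101 [0.4715 0.2676 0.0409] [0.4614 0.2591 0.034 ] [0.4829 0.277  0.046 ] 0.04113109719534047
table -0.0003419454848857528
side disc 1123 [0.5667 0.2899 0.0061] 0.006059166447604625 (0.5680055022239685, 0.2913057804107666) 0.05148996412754059
black top 83 [0.4716 0.2654 0.04  ] [0.4621 0.2572 0.0334] [0.4818 0.2764 0.0443] 0.04079902311194128
table 0.0001887486470036892
[[   0   -1    0    0   -1    0    2    2    1   -1   -1    0   -1   -1
     0   -1    0    0    0   -1   -2    3   -1   -2   -2   -2   -4    0
     1    0]
 [   1    0   -1    2    0    0    2   -3    0    0    0    0   -3   -1
     0    0   -4   -3    1   -1    0    0   -2   -2    0   -2    0    0
     0   -1]
 [   0    0    0    0    0    0   -1   -3   -2    0    0   -3   -2   -2
     1   -1    0   -2    2    0   -2    1    0   -1   -2    0   -1    0
     0    0]
 [   1    0    0   -3   -3   -1    0    1  236  238  165  165  160    0
     0    0    2   -3   -1   -4    0    0   -1   -4  
[... 3414 characters left out ...]
 12   11    8    9   11   12   -2    1    0    1    1    0
     0   -2]
 [   0    1   12   13   10   10   13   10   12   11    9   12   13   12
    11   11   10    9   13   12   13   13    0   -2   -2    0    1    1
     2    0]
 [  -1   -1   -1    1   -2    1    1   -1    0    6    9   12   10    8
    11   13   10   10   12   11    8    7   -1   -2    1    2    0    4
     2   -1]
 [  -1    2    1    0    2    0   -2   -2   -2   -3    0   -2   -3   -3
     0   -1   -1    0    6    9    7   16   -2    0    0   -3    0   -4
     1    0]
 [   0    3    0    0   -2    0   -2   -1    0   -2   -2    0    0    0
     0    0    0    3   -1   -1   -1    0   -2   -4   -3    3    1    1
    -1    0]]
```

```bash
python3 - <<'E'
from h import *
a,_=load('top0');b,_=load('side0')
cv2.imwrite('pics/z1.png',cv2.resize(a[140:280,390:560],None,fx=4,fy=4,interpolation=2)[:,:,::-1])
cv2.imwrite('pics/z2.png',cv2.resize(b[240:480,340:540],None,fx=2.5,fy=2.5,interpolation=2)[:,:,::-1])
E
```

```text
(no output)
```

View pics/z1.png

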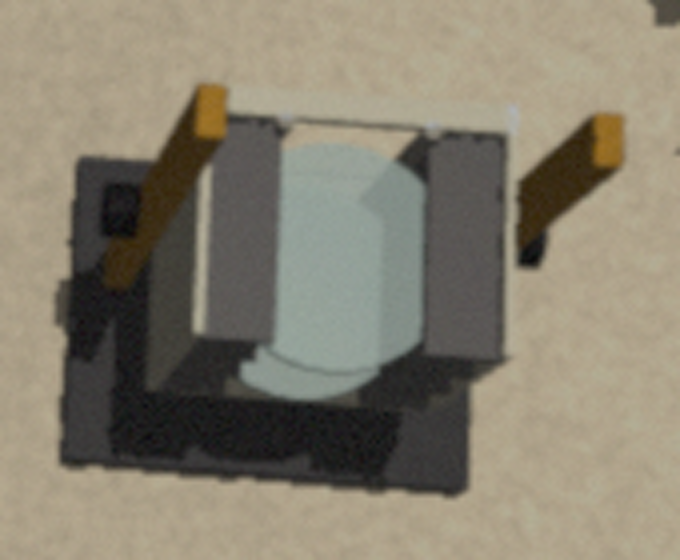

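View pics/z2.png

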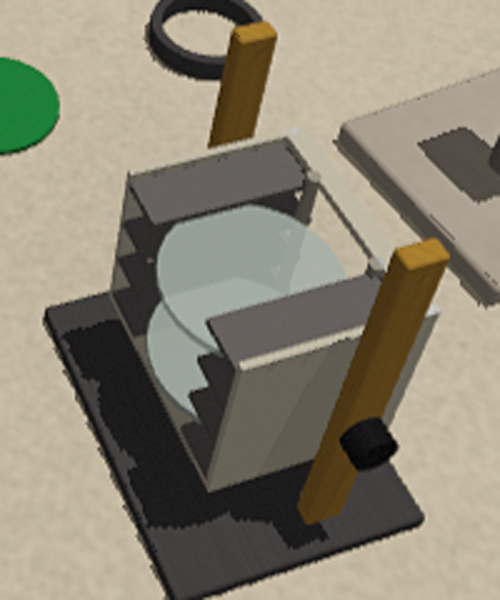

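```bash
python3 - <<'E'
from h import *
np.set_printoptions(precision=4,suppress=True)
im,d=load('top0');P=pts('top',d)
roi=np.zeros(d.shape,bool); roi[150:262,400:530]=1
pl=roi&(P[...,2]>0.150)&(P[...,2]<0.172)
pl=cv2.morphologyEx(pl.astype(np.uint8),cv2.MORPH_OPEN,np.ones((3,3),np.uint8))
n,lab,st,ce=cv2.connectedComponentsWithStats(pl); print(st)
q=P[pl>0]; r=cv2.minAreaRect(q[:,:2].astype(np.float32)); print('all top',r); print(cv2.boxPoints(r))
# dark plates only
hsv=cv2.cvtColor(im,cv2.COLOR_RGB2HSV)
pk=roi&(np.abs(P[...,2]-0.158)<0.007)&(hsv[...,2]<130)
pk=cv2.morphologyEx(pk.astype(np.uint8),cv2.MORPH_OPEN,np.ones((5,5),np.uint8))
n,lab,st,ce=cv2.connectedComponentsWithStats(pk)
for i in range(1,n):
    if st[i,4]<200: continue
    q=P[lab==i]; r=cv2.minAreaRect(q[:,:2].astype(np.float32)); print(st[i],np.median(q[:,2]),r); print(cv2.boxPoints(r))
for nm in('top','side'):
    im,d=load(nm+'0');P=pts(nm,d); roi=np.zeros(d.shape,bool)
    if nm=='top': roi[150:262,400:530]=1
    else: roi[300:440,390:490]=1
    for lo,hi in((.126,.137),(.060,.074)):
        m=(roi&(P[...,2]>lo)&(P[...,2]<hi)); m=cv2.morphologyEx(m.astype(np.uint8),cv2.MORPH_OPEN,np.ones((3,3),np.uint8))
        n,lab,st,ce=cv2.connectedComponentsWithStats(m); i=1+np.argmax(st[1:,4]); q=P[lab==i]
        c,r=cv2.minEnclosingCircle(q[:,:2].astype(np.float32)); print(nm,lo,len(q),np.median(q[:,2]),q.min(0),q.max(0),c,r)
E
```

```text
[[     0      0    640    480 304067]
 [   437    162     90     69   3099]
 [   429    187      8      5     34]]
all top ((0.6550273299217224, -0.17461609840393066), (0.15832851827144623, 0.10778940469026566), 84.2410888671875)
[[ 0.5935 -0.248 ]
 [ 0.7007 -0.2588]
 [ 0.7166 -0.1013]
 [ 0.6093 -0.0904]]
[442 169  19  57 937] 0.15828606114113053 ((0.6534833312034607, -0.13013994693756104), (0.02922031842172146, 0.09564724564552307), 84.31741333007812)
[[ 0.6044 -0.1399]
 [ 0.6996 -0.1494]
 [ 0.7025 -0.1203]
 [ 0.6073 -0.1109]]
[ 496  172   21   59 1138] 0.15811619382506265 ((0.6442404985427856, -0.21966518461704254), (0.03293965011835098, 0.09563329070806503), 84.9077377319336)
[[ 0.5952 -0.2318]
 [ 0.6904 -0.2403]
 [ 0.6933 -0.2075]
 [ 0.5981 -0.199 ]]
top 0.126 1922 0.13212060590241542 [ 0.5978 -0.2138  0.126 ] [ 0.6979 -0.1462  0.1369] (0.648608386516571, -0.17620137333869934) 0.05262692645192146
top 0.06 229 0.06788821773994391 [ 0.5988 -0.2062  0.0608] [ 0.6212 -0.148   0.0731] (0.6084622144699097, -0.17713533341884613) 0.029249077662825584
side 0.126 2600 0.13262436274965406 [ 0.5981 -0.2047  0.126 ] [ 0.6998 -0.1235  0.1363] (0.6528269052505493, -0.17023493349552155) 0.05719650536775589
side 0.06 763 0.06834953195025739 [ 0.5996 -0.2012  0.0602] [ 0.6327 -0.1114  0.0718] (0.6116209030151367, -0.1562981903553009) 0.0452691987156868
```

```bash
python3 - <<'E'
from h import *
from scipy.spatial.transform import Rotation as R
np.set_printoptions(precision=4,suppress=True)
M=R.from_rotvec([-0.4208,1.9938,-1.991]).as_matrix(); print(M)
print('jaw yaw',np.degrees(np.arctan2(M[1,2],M[0,2])),'want',14.5+90)
c,g=np.array([.5665,.2916]),np.array([.4715,.2665]); v=c-g; print(np.linalg.norm(v),np.degrees(np.arctan2(v[1],v[0])))
# obstacles heights along the path, top view, x<0.55
im,d=load('top0');P=pts('top',d)
m=(P[...,2]>.05)&(P[...,2]<.5)&(P[...,0]<.6); q=P[m]; print(len(q), q[::40])
E
```

```text
[[-0.9148 -0.0007  0.404 ]
 [-0.404   0.0013 -0.9148]
 [ 0.0002 -1.     -0.0014]]
jaw yaw -66.17351275710551 want 104.5
0.09825991044164453 14.799953380850482
3942 [[ 0.5999 -0.2285  0.1603]
 [ 0.5969 -0.2221  0.1594]
 [ 0.5995 -0.201   0.1271]
 [ 0.5978 -0.2112  0.1261]
 [ 0.5993  0.5873  0.1708]
 [ 0.598  -0.2054  0.0932]
 [ 0.5957 -0.2238  0.0943]
 [ 0.5929  0.5918  0.1704]
 [ 0.5989 -0.2287  0.061 ]
 [ 0.5981 -0.2045  0.0584]
 [ 0.5959  0.5854  0.1384]
 [ 0.5937  0.5855  0.1408]
 [ 0.5987  0.5872  0.1071]
 [ 0.5834  0.5968  0.1688]
 [ 0.5819  0.5955  0.1679]
 [ 0.5797  0.5954  0.1705]
 [ 0.5999  0.5867  0.064 ]
 [ 0.5955  0.5865  0.0776]
 [ 0.5899  0.5846  0.0974]
 [ 0.5842  0.585   0.1185]
 [ 0.5768  0.5808  0.1495]
 [ 0.5723  0.5847  0.1652]
 [ 0.5701  0.5936  0.1694]
 [ 0.5888  0.5841  0.0638]
 [ 0.5823  0.5842  0.0902]
 [ 0.5751  0.5811  0.121 ]
 [ 0.5691  0.5807  0.1456]
 [ 0.5634  0.5786  0.1689]
 [ 0.5616  0.5902  0.171 ]
 [ 0.5796  0.5813  0.0642]
 [ 0.5727  0.5813  0.0942]
 [ 0.5656  0.5794  0.1259]
 [ 0.559   0.5776  0.1554]
 [ 0.5553  0.5842  0.1692]
 [ 0.5538  0.5966 
[... 1037 characters left out ...]
 0.5047  0.5663  0.1727]
 [ 0.5037  0.5882  0.1706]
 [ 0.5124  0.5695  0.0838]
 [ 0.5055  0.5663  0.1344]
 [ 0.5005  0.5716  0.1683]
 [ 0.499   0.5922  0.1711]
 [ 0.5055  0.5655  0.1006]
 [ 0.4993  0.5643  0.1461]
 [ 0.4958  0.5744  0.1682]
 [ 0.506   0.5657  0.0586]
 [ 0.4996  0.5658  0.1089]
 [ 0.4947  0.5699  0.1441]
 [ 0.4917  0.5835  0.1629]
 [ 0.4994  0.565   0.0733]
 [ 0.4945  0.5713  0.1107]
 [ 0.4915  0.5863  0.129 ]
 [ 0.4883  0.5977  0.149 ]
 [ 0.4945  0.5733  0.0701]
 [ 0.4914  0.5859  0.0892]
 [ 0.4888  0.5941  0.1024]
 [ 0.4872  0.6037  0.1033]
 [ 0.4858  0.6089  0.1001]
 [ 0.4851  0.6134  0.0889]
 [ 0.4847  0.6134  0.0698]
 [ 0.4807  0.6341  0.0825]
 [ 0.4788  0.6423  0.062 ]]
```

Emit:
step_arm --motion '[{"linear": [0.019,0.044,0],"twist": -1,"jaw": 0},{"linear": [0.038,0.088,0],"twist": -2,"jaw": 0},{"linear": [0.057,0.132,0],"twist": -3,"jaw": 0},{"linear": [0.076,0.176,0],"twist": -4,"jaw": 0},{"linear": [0.095,0.22,0],"twist": -5,"jaw": 0},{"linear": [0.114,0.264,0],"twist": -6,"jaw": 0},{"linear": [0.133,0.308,0],"twist": -7.5,"jaw": 0},{"linear": [0.152,0.352,0],"twist": -9,"jaw": 0}]' --squeeze 50

```text
time_s: 0.9
eef_pos: [0.4452, -0.3094, 0.4046]
tool_rot: [-0.27, 2.084, -2.084]
force: [0.6, 0.6, -0.4]
opening: 1.001
```

Emit:
step_arm --motion '[{"linear": [0.005,0.048,0],"twist": 0,"jaw": 0},{"linear": [0.01,0.096,0],"twist": 0,"jaw": 0},{"linear": [0.015,0.144,0],"twist": 0,"jaw": 0},{"linear": [0.02,0.192,0],"twist": 0,"jaw": 0},{"linear": [0.025,0.24,0],"twist": 0,"jaw": 0},{"linear": [0.026,0.288,0],"twist": 0,"jaw": 0},{"linear": [0.026,0.336,0],"twist": 0,"jaw": 0},{"linear": [0.026,0.384,-0.01],"twist": 0,"jaw": 0}]'

```text
time_s: 1.7
eef_pos: [0.4708, 0.0747, 0.3954]
tool_rot: [-0.269, 2.083, -2.083]
force: [1.3, 0.0, -0.1]
opening: 0.998
```

```bash
cat > s.py <<'E'
from h import *
from scipy.spatial.transform import Rotation as R
np.set_printoptions(precision=4,suppress=True)
o=get_obs(); M=R.from_rotvec(o['tool_rot']).as_matrix()
print(o['time_s'],o['eef_pos'],'fwd',M[:,0],M[:,1],'jaw yaw',np.degrees(np.arctan2(M[1,2],M[0,2])),'open',o['opening'],'F',o['force'],o['wrist_torque'],o['joint_positions'])
E
python3 s.py
```

```text
1.7 [0.4708 0.0747 0.3954] fwd [-0.9668 -0.2557 -0.0019] [ 0.0019  0.0004 -1.    ] jaw yaw -75.18684284846267 open 0.9983781943412486 F [ 1.3432  0.0372 -0.1429] [ 0.0401 -0.0524 -0.0133] [-0.2215  0.3188 -0.071   2.1613  0.0364  0.6606 -1.6299]
```

Emit:
step_arm --motion '[{"linear": [0,0.045,-0.01],"twist": 0,"jaw": 0},{"linear": [0,0.09,-0.02],"twist": 0,"jaw": 0},{"linear": [0,0.135,-0.04],"twist": 0,"jaw": 0},{"linear": [0,0.175,-0.06],"twist": 0,"jaw": 0},{"linear": [0,0.192,-0.09],"twist": 0,"jaw": 0},{"linear": [0,0.192,-0.12],"twist": 0,"jaw": 0},{"linear": [0,0.192,-0.135],"twist": 0,"jaw": 0},{"linear": [0,0.192,-0.135],"twist": 0,"jaw": 0}]'

```text
time_s: 2.5
eef_pos: [0.4701, 0.2647, 0.2575]
tool_rot: [-0.276, 2.083, -2.087]
force: [0.7, -0.4, 0.2]
opening: 1.002
```

```bash
python3 s.py; python3 -c "
from h import *
snap('side','side1')"
```

```text
2.5 [0.4701 0.2647 0.2575] fwd [-0.9665 -0.2566  0.0042] [-0.0037 -0.0025 -1.    ] jaw yaw -75.12875191968156 open 1.0020315868054037 F [ 0.6877 -0.3982  0.1785] [-0.0444  0.0131  0.0272] [-0.5783  0.5988 -0.0572  2.1393  0.0806  0.4099 -2.011 ]
```

View pics/side1.png

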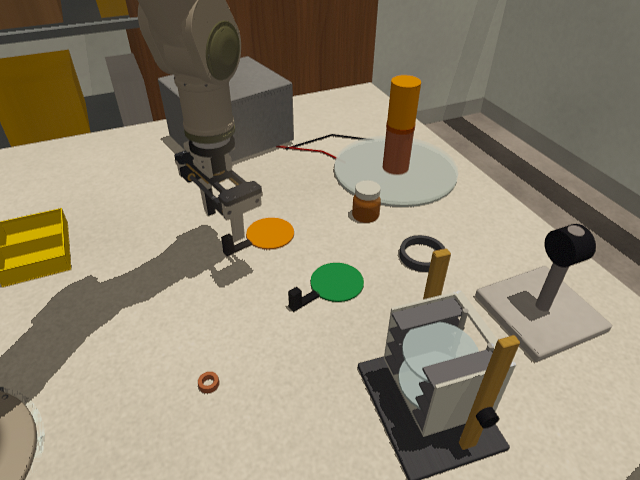

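The fingers, at about (210,205) and (238,228) in the side view, straddle the block at (228,243), and the green twin is well clear. I'll descend and close.

Emit:
step_arm --motion '[{"linear": [0.001,0,-0.025],"twist": 0,"jaw": 0},{"linear": [0.001,0,-0.05],"twist": 0,"jaw": 0},{"linear": [0.001,0,-0.066],"twist": 0,"jaw": 0},{"linear": [0.001,0,-0.066],"twist": 0,"jaw": 0},{"linear": [0.001,0,-0.066],"twist": 0,"jaw": 0.5},{"linear": [0.001,0,-0.066],"twist": 0,"jaw": 1},{"linear": [0.001,0,-0.066],"twist": 0,"jaw": 1},{"linear": [0.001,0,-0.066],"twist": 0,"jaw": 1}]' --squeeze 50

```text
time_s: 3.35
eef_pos: [0.472, 0.2648, 0.1946]
tool_rot: [-0.27, 2.084, -2.082]
force: [0.4, 0.0, -0.9]
opening: 0.704
```

```bash
python3 s.py
```

```text
3.35 [0.472  0.2648 0.1946] fwd [-0.9667 -0.2557 -0.0012] [ 0.0011  0.0007 -1.    ] jaw yaw -75.18319183978986 open 0.7044997216322377 F [ 0.3637  0.023  -0.8979] [ 0.045   0.0143 -0.0073] [-0.5897  0.709  -0.0387  2.1635  0.0949  0.2693 -2.0228]
```

Closing is slow (opening 0.704, about 0.17 expected on the block), so I'll keep holding.

Emit:
step_arm --motion '[{"linear": [0,0,0],"twist": 0,"jaw": 1},{"linear": [0,0,0],"twist": 0,"jaw": 1},{"linear": [0,0,0],"twist": 0,"jaw": 1},{"linear": [0,0,0],"twist": 0,"jaw": 1},{"linear": [0,0,0],"twist": 0,"jaw": 1},{"linear": [0,0,0],"twist": 0,"jaw": 1},{"linear": [0,0,0],"twist": 0,"jaw": 1},{"linear": [0,0,0],"twist": 0,"jaw": 1}]'

```text
time_s: 4.15
eef_pos: [0.4718, 0.2648, 0.1937]
tool_rot: [-0.271, 2.083, -2.084]
force: [-1.1, -0.9, -1.1]
opening: 0.169
```

```bash
python3 s.py
```

```text
4.15 [0.4718 0.2648 0.1937] fwd [-0.9667 -0.2558  0.0001] [-0.0001 -0.0001 -1.    ] jaw yaw -75.17730648339315 open 0.16922470305265525 F [-1.108  -0.8932 -1.0811] [0.0233 0.0335 0.0038] [-0.5899  0.7106 -0.0386  2.1638  0.0949  0.2689 -2.0229]
```

Opening is 15.7 mm, which matches the 16 mm block. I'll lift.

Emit:
step_arm --motion '[{"linear": [0,0,0],"twist": 0,"jaw": 1},{"linear": [0,0,0.005],"twist": 0,"jaw": 1},{"linear": [0,0,0.015],"twist": 0,"jaw": 1},{"linear": [0,0,0.03],"twist": 0,"jaw": 1},{"linear": [0,0,0.055],"twist": 0,"jaw": 1},{"linear": [0,0,0.08],"twist": 0,"jaw": 1},{"linear": [0,0,0.095],"twist": 0,"jaw": 1},{"linear": [0,0,0.1],"twist": 0,"jaw": 1}]'

```text
time_s: 4.95
eef_pos: [0.4721, 0.2648, 0.2961]
tool_rot: [-0.268, 2.084, -2.081]
force: [-1.2, -0.0, -0.7]
opening: 0.167
```

```bash
python3 s.py; cat > m.py <<'E'
from h import *
import sys
np.set_printoptions(precision=4,suppress=True)
def amber(n,tag):
    im,d=snap(n,tag); P=pts(n,d); hsv=cv2.cvtColor(im,cv2.COLOR_RGB2HSV)
    m=(hsv[...,0]>8)&(hsv[...,0]<25)&(hsv[...,1]>200)&(hsv[...,2]>90)&(d>0)&(P[...,0]<.75)&(P[...,0]>.35)&(P[...,1]>-.3)&(P[...,1]<.4)
    m=cv2.morphologyEx(m.astype(np.uint8),cv2.MORPH_OPEN,np.ones((3,3),np.uint8))
    k,lab,st,ce=cv2.connectedComponentsWithStats(m); i=1+np.argmax(st[1:,4]); q=P[lab==i]
    q=q[np.abs(q[:,2]-np.median(q[:,2]))<.02]
    A=np.c_[q[:,:2]-q[:,:2].mean(0),np.ones(len(q))]; s=np.linalg.lstsq(A,q[:,2],rcond=None)[0]
    c,r=cv2.minEnclosingCircle(q[:,:2].astype(np.float32))
    o=get_obs(); g=o['eef_pos'][:2]
    v=np.array(c)-g
    print(n,len(q),st[i],'c',c,r,'z',s[2],'slope',s[:2],'dist',np.linalg.norm(v),'yaw',np.degrees(np.arctan2(v[1],v[0])), q.min(0),q.max(0))
amber('side','s_'+sys.argv[1]); amber('top','t_'+sys.argv[1])
E
python3 m.py a
```

```text
4.95 [0.4721 0.2648 0.2961] fwd [-0.9668 -0.2556 -0.003 ] [ 0.0026  0.0017 -1.    ] jaw yaw -75.19198509535066 open 0.16738388537575657 F [-1.229  -0.0072 -0.7203] [ 0.041   0.0542 -0.0253] [-0.5687  0.5361 -0.0672  2.1144  0.0733  0.4901 -2.0035]
side 1036 [ 243  178   50   30 1037] c (0.5702502727508545, 0.28879162669181824) 0.051193587481975555 z 0.10873219404527591 slope [-0.0001  0.0017] dist 0.10111569500751168 yaw 13.739121066897725 [0.5202 0.2382 0.1055] [0.6173 0.3391 0.1121]
top 1705 [ 177  231   52   52 1745] c (0.568785548210144, 0.28915396332740784) 0.04941490665078163 z 0.10781957123788041 slope [0.0024 0.0002] dist 0.099954253618847 yaw 14.144958786636213 [0.5264 0.2423 0.1031] [0.616  0.3316 0.1142]
```

View pics/s_a.png

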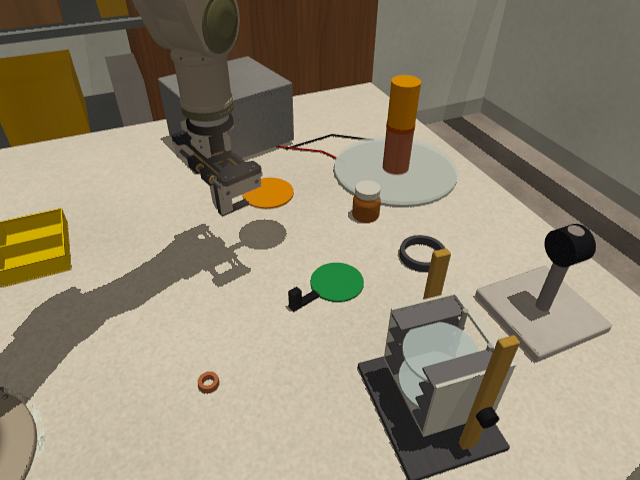

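The disc is held level in both views (slope about 0.002, top at z 0.108). I'll move to the pre-insert pose in front of the slot, turning by −20.3°.

Emit:
step_arm --motion '[{"linear": [-0.005,-0.03,0.004],"twist": -1,"jaw": 1},{"linear": [-0.01,-0.075,0.004],"twist": -4,"jaw": 1},{"linear": [-0.015,-0.12,0.004],"twist": -7,"jaw": 1},{"linear": [-0.02,-0.165,0.004],"twist": -10,"jaw": 1},{"linear": [-0.026,-0.21,0.004],"twist": -13,"jaw": 1},{"linear": [-0.032,-0.255,0.004],"twist": -16,"jaw": 1},{"linear": [-0.038,-0.3,0.004],"twist": -19,"jaw": 1},{"linear": [-0.042,-0.335,0.004],"twist": -20.3,"jaw": 1}]'

```text
time_s: 5.85
eef_pos: [0.4288, -0.0726, 0.297]
tool_rot: [-0.105, -2.169, 2.17]
force: [0.7, 0.3, -1.2]
opening: 0.17
```

Emit:
step_arm --motion '[{"linear": [0,-0.03,0],"twist": 0,"jaw": 1},{"linear": [0,-0.05,0],"twist": 0,"jaw": 1},{"linear": [0,-0.07,0],"twist": 0,"jaw": 1},{"linear": [0,-0.08,0],"twist": 0,"jaw": 1},{"linear": [0,-0.084,0],"twist": 0,"jaw": 1},{"linear": [0,-0.084,0],"twist": 0,"jaw": 1},{"linear": [0,-0.084,0],"twist": 0,"jaw": 1},{"linear": [0,-0.084,0],"twist": 0,"jaw": 1}]'

```text
time_s: 6.65
eef_pos: [0.43, -0.1533, 0.2977]
tool_rot: [-0.102, -2.174, 2.173]
force: [-0.2, -0.4, -1.1]
opening: 0.172
```

```bash
python3 s.py; python3 m.py b
```

```text
6.65 [ 0.43   -0.1533  0.2977] fwd [-0.9956  0.0939  0.0002] [-0.0001  0.0003 -1.    ] jaw yaw -95.3851435005407 open 0.17163643850710744 F [-0.1614 -0.3675 -1.0838] [ 0.0832  0.0902 -0.0591] [ 0.2671  0.4646 -0.067   2.2962  0.0796  0.383  -1.5315]
side 3942 [ 316  354   77   69 3953] c (0.529060423374176, -0.16280905902385712) 0.05040254443883896 z 0.10974399393941886 slope [-0.0017  0.0031] dist 0.09953862491442537 yaw -5.436153071862312 [ 0.4842 -0.2124  0.1049] [ 0.5786 -0.1128  0.1131]
top 2616 [ 438  247   59   58 2655] c (0.5280089378356934, -0.16256684064865112) 0.05013177543878555 z 0.10935977942832288 slope [-0.0022 -0.0005] dist 0.09848861537512603 yaw -5.271511367733785 [ 0.4817 -0.2092  0.1029] [ 0.5769 -0.1127  0.1144]
```

View pics/s_b.png

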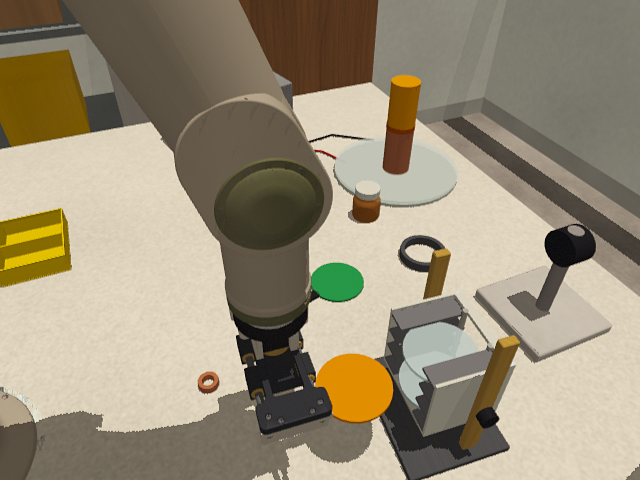

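View pics/t_b.png

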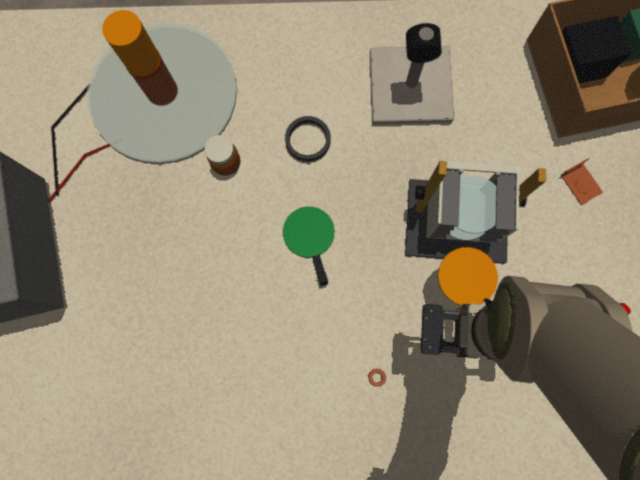

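The amber disc, at (355,388) in the side view and (468,276) in the top view, is level. It lies on the slot line to within about 1 mm, and its underside is at z 0.1036, against the ledge at 0.094 and the ceiling at 0.121. I'll insert it slowly while watching the force.

Emit:
step_arm --motion '[{"linear": [0.008,-0.0015,0],"twist": 0,"jaw": 1},{"linear": [0.016,-0.0025,0],"twist": 0,"jaw": 1},{"linear": [0.024,-0.0035,0],"twist": 0,"jaw": 1},{"linear": [0.032,-0.004,0],"twist": 0,"jaw": 1},{"linear": [0.04,-0.005,0],"twist": 0,"jaw": 1},{"linear": [0.048,-0.006,0],"twist": 0,"jaw": 1},{"linear": [0.056,-0.0065,0],"twist": 0,"jaw": 1},{"linear": [0.064,-0.007,0],"twist": 0,"jaw": 1}]'

```text
time_s: 7.55
eef_pos: [0.4945, -0.1613, 0.2977]
tool_rot: [-0.104, -2.172, 2.172]
force: [0.3, -0.4, -1.1]
opening: 0.17
```

```bash
python3 s.py; python3 m.py c
```

```text
7.55 [ 0.4945 -0.1613  0.2977] fwd [-0.9954  0.0955  0.0001] [-0.0001  0.     -1.    ] jaw yaw -95.47958331504567 open 0.16981915203749373 F [ 0.2989 -0.3752 -1.1371] [ 0.1216  0.0131 -0.0012] [ 0.2533  0.5161 -0.0662  2.1587  0.0723  0.469  -1.5353]
side 1888 [ 372  343   56   67 1907] c (0.5936368703842163, -0.16527901589870453) 0.05634670332074165 z 0.1096637745496535 slope [0.0048 0.0028] dist 0.09791227434512387 yaw -2.337375615622524 [ 0.5574 -0.2207  0.094 ] [ 0.6147 -0.1122  0.1217]
top 1206 [ 441  231   54   33 1214] c (0.5911200642585754, -0.1654874086380005) 0.04529324546456337 z 0.10941025845799307 slope [-0.0033 -0.0021] dist 0.09618247997291055 yaw -2.5565641266041044 [ 0.5503 -0.2107  0.1023] [ 0.6065 -0.1208  0.1146]
```

View pics/s_c.png

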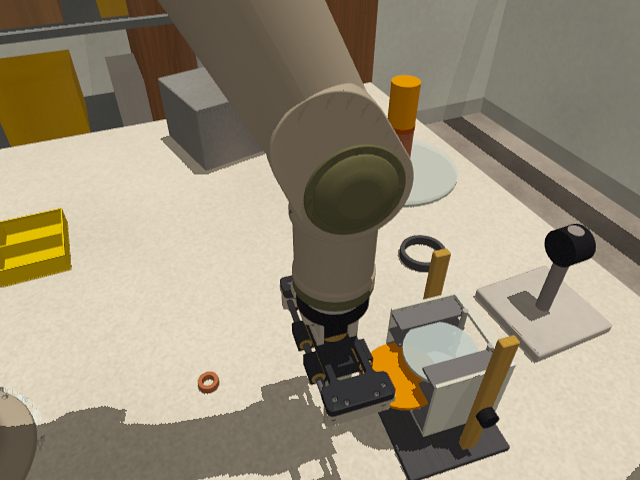

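The disc, at (400,378) in the side view, is entering between the clear discs and there is no contact force. I'll continue.

Emit:
step_arm --motion '[{"linear": [0.009,-0.001,0],"twist": 0,"jaw": 1},{"linear": [0.018,-0.002,0],"twist": 0,"jaw": 1},{"linear": [0.027,-0.0025,0],"twist": 0,"jaw": 1},{"linear": [0.036,-0.0035,0],"twist": 0,"jaw": 1},{"linear": [0.043,-0.004,0],"twist": 0,"jaw": 1},{"linear": [0.048,-0.0045,0],"twist": 0,"jaw": 1},{"linear": [0.051,-0.005,0],"twist": 0,"jaw": 1},{"linear": [0.051,-0.005,0],"twist": 0,"jaw": 1}]'

```text
time_s: 8.45
eef_pos: [0.5451, -0.1663, 0.2977]
tool_rot: [-0.104, -2.172, 2.172]
force: [-0.1, 0.2, -1.7]
opening: 0.17
```

```bash
python3 s.py; python3 m.py d
```

```text
8.45 [ 0.5451 -0.1663  0.2977] fwd [-0.9954  0.0954  0.    ] [-0.  0. -1.] jaw yaw -95.47551580743757 open 0.17026879392819008 F [-0.0535  0.206  -1.6809] [ 0.0526  0.0823 -0.0135] [ 0.2415  0.5591 -0.065   2.0485  0.0675  0.536  -1.538 ]Traceback (most recent call last):
  File "m.py", line 15, in <module>
    amber('side','s_'+sys.argv[1]); amber('top','t_'+sys.argv[1])
    ~~~~~^^^^^^^^^^^^^^^^^^^^^^^^^
  File "m.py", line 8, in amber
    k,lab,st,ce=cv2.connectedComponentsWithStats(m); i=1+np.argmax(st[1:,4]); q=P[lab==i]
                                                         ~~~~~~~~~^^^^^^^^^^
    return _wrapfunc(a, 'argmax', axis=axis, out=out, **kwds)
    return bound(*args, **kwds)
ValueError: attempt to get argmax of an empty sequence
```

View pics/s_d.png

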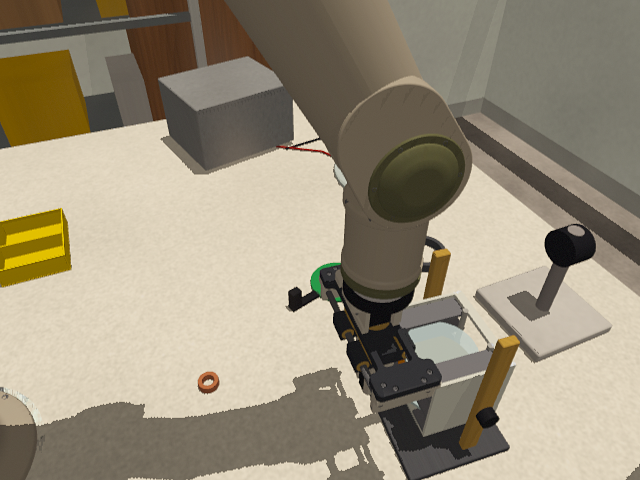

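No contact force, but the gripper now hides the disc from the side camera. The TCP puts it about 3 mm short of home. I'll lower it onto the ledges.

Emit:
step_arm --motion '[{"linear": [0,0,-0.002],"twist": 0,"jaw": 1},{"linear": [0,0,-0.004],"twist": 0,"jaw": 1},{"linear": [0,0,-0.006],"twist": 0,"jaw": 1},{"linear": [0,0,-0.007],"twist": 0,"jaw": 1},{"linear": [0,0,-0.008],"twist": 0,"jaw": 1},{"linear": [0,0,-0.0085],"twist": 0,"jaw": 1},{"linear": [0,0,-0.009],"twist": 0,"jaw": 1},{"linear": [0,0,-0.009],"twist": 0,"jaw": 1}]'

```text
time_s: 9.3
eef_pos: [0.5449, -0.1662, 0.2887]
tool_rot: [-0.104, -2.172, 2.172]
force: [-0.2, -0.4, -0.4]
opening: 0.167
```

```bash
python3 s.py
```

```text
9.3 [ 0.5449 -0.1662  0.2887] fwd [-0.9954  0.0954 -0.    ] [ 0. -0. -1.] jaw yaw -95.47670690219702 open 0.1667772642609683 F [-0.2164 -0.3916 -0.4323] [ 0.0511  0.1174 -0.0084] [ 0.2403  0.5723 -0.0634  2.0548  0.0696  0.5163 -1.5399]
```

Emit:
step_arm --motion '[{"linear": [0,0,-0.0005],"twist": 0,"jaw": 1},{"linear": [0,0,-0.001],"twist": 0,"jaw": 1},{"linear": [0.001,0,-0.001],"twist": 0,"jaw": 1},{"linear": [0.002,0,-0.001],"twist": 0,"jaw": 1},{"linear": [0.003,0,-0.001],"twist": 0,"jaw": 1},{"linear": [0.003,0,-0.001],"twist": 0,"jaw": 1},{"linear": [0.003,0,-0.001],"twist": 0,"jaw": 1},{"linear": [0.003,0,-0.001],"twist": 0,"jaw": 1}]'

```text
time_s: 10.1
eef_pos: [0.5468, -0.1663, 0.2884]
tool_rot: [-0.102, -2.171, 2.172]
force: [-6.2, 0.5, 10.5]
opening: 0.167
```

```bash
python3 s.py
```

```text
10.1 [ 0.5468 -0.1663  0.2884] fwd [-0.9954  0.0958  0.0017] [-0.0017 -0.0001 -1.    ] jaw yaw -95.49766694096213 open 0.16736953009943298 F [-6.169   0.5324 10.5427] [0.2498 0.9601 0.0343] [ 0.2391  0.5747 -0.0628  2.0502  0.0694  0.5203 -1.5406]
```

There is 10 N upwards, so the disc is on the ledges, and −6 N along x, which could be either friction or the posts. I'll ease z and nudge forward to tell them apart.

Emit:
step_arm --motion '[{"linear": [0,0,0.0005],"twist": 0,"jaw": 1},{"linear": [0,0,0.0007],"twist": 0,"jaw": 1},{"linear": [0,0,0.0007],"twist": 0,"jaw": 1},{"linear": [0.001,0,0.0007],"twist": 0,"jaw": 1},{"linear": [0.002,0,0.0007],"twist": 0,"jaw": 1},{"linear": [0.002,0,0.0007],"twist": 0,"jaw": 1},{"linear": [0.002,0,0.0007],"twist": 0,"jaw": 1},{"linear": [0.002,0,0.0007],"twist": 0,"jaw": 1}]'

```text
time_s: 10.9
eef_pos: [0.5496, -0.1663, 0.2885]
tool_rot: [-0.103, -2.172, 2.172]
force: [-3.3, -0.3, 4.2]
opening: 0.17
```

```bash
python3 s.py
```

```text
10.9 [ 0.5496 -0.1663  0.2885] fwd [-0.9954  0.0956  0.0007] [-0.0007  0.     -1.    ] jaw yaw -95.48458499363477 open 0.16984548304136543 F [-3.2543 -0.3386  4.1747] [ 0.053   0.5137 -0.0202] [ 0.2383  0.5766 -0.063   2.0445  0.069   0.5231 -1.5409]
```

It moved freely, so that was friction and the posts have not been reached yet. By the measurement about 1 mm is left, so I'll nudge on until it stops.

Emit:
step_arm --motion '[{"linear": [0.001,0,0.0003],"twist": 0,"jaw": 1},{"linear": [0.002,0,0.0003],"twist": 0,"jaw": 1},{"linear": [0.003,0,0.0003],"twist": 0,"jaw": 1},{"linear": [0.003,0,0.0003],"twist": 0,"jaw": 1},{"linear": [0.003,0,0.0003],"twist": 0,"jaw": 1},{"linear": [0.003,0,0.0003],"twist": 0,"jaw": 1},{"linear": [0.003,0,0.0003],"twist": 0,"jaw": 1},{"linear": [0.003,0,0.0003],"twist": 0,"jaw": 1}]'

```text
time_s: 11.7
eef_pos: [0.5517, -0.1662, 0.2886]
tool_rot: [-0.101, -2.171, 2.171]
force: [-7.3, 0.4, 7.9]
opening: 0.166
```

```bash
python3 s.py
```

```text
11.7 [ 0.5517 -0.1662  0.2886] fwd [-0.9954  0.0958  0.0032] [-0.0032  0.0003 -1.    ] jaw yaw -95.49575462602976 open 0.16608008721103135 F [-7.2835  0.3574  7.874 ] [ 0.1114  1.2913 -0.0178] [ 0.2372  0.5786 -0.0628  2.039   0.0686  0.5291 -1.5414]
```

The x force is now nearly as large as the z force, and the advance has stopped short of the command. It is against the posts. I'll ease off, then release.

Emit:
step_arm --motion '[{"linear": [-0.0008,0,0.0004],"twist": 0,"jaw": 1},{"linear": [-0.0008,0,0.0005],"twist": 0,"jaw": 1},{"linear": [-0.0008,0,0.0005],"twist": 0,"jaw": 0.8},{"linear": [-0.0008,0,0.0005],"twist": 0,"jaw": 0.6},{"linear": [-0.0008,0,0.0005],"twist": 0,"jaw": 0.4},{"linear": [-0.0008,0,0.0005],"twist": 0,"jaw": 0.4},{"linear": [-0.0008,0,0.0005],"twist": 0,"jaw": 0.4},{"linear": [-0.0008,0,0.0005],"twist": 0,"jaw": 0.4}]'

```text
time_s: 12.5
eef_pos: [0.5521, -0.1662, 0.2892]
tool_rot: [-0.104, -2.173, 2.173]
force: [-0.8, 0.3, -0.4]
opening: 0.574
```

```bash
python3 s.py
```

```text
12.5 [ 0.5521 -0.1662  0.2892] fwd [-0.9954  0.0954 -0.0001] [ 0.0001 -0.     -1.    ] jaw yaw -95.4722596207223 open 0.573551035196929 F [-0.8262  0.2769 -0.3778] [0.0304 0.0263 0.0321] [ 0.2375  0.5775 -0.0632  2.0389  0.0686  0.5269 -1.5411]
```

Emit:
step_arm --motion '[{"linear": [0,0,0.01],"twist": 0,"jaw": 0.4},{"linear": [0,0,0.025],"twist": 0,"jaw": 0.4},{"linear": [0,0,0.05],"twist": 0,"jaw": 0.4},{"linear": [0,0,0.08],"twist": 0,"jaw": 0.4},{"linear": [-0.02,0,0.11],"twist": 0,"jaw": 0.4},{"linear": [-0.05,0.02,0.13],"twist": 0,"jaw": 0.4},{"linear": [-0.08,0.06,0.14],"twist": 0,"jaw": 0.4},{"linear": [-0.09,0.1,0.14],"twist": 0,"jaw": 0.4}]'

```text
time_s: 13.3
eef_pos: [0.4595, -0.0662, 0.4313]
tool_rot: [-0.109, -2.171, 2.172]
force: [0.8, 0.8, 0.6]
opening: 0.6
```

Emit:
step_arm --motion '[{"linear": [0,0.04,0],"twist": 0,"jaw": 0.4},{"linear": [0,0.08,0],"twist": 0,"jaw": 0.4},{"linear": [0,0.12,0],"twist": 0,"jaw": 0.4},{"linear": [0,0.16,0],"twist": 0,"jaw": 0.4},{"linear": [0,0.2,0],"twist": 0,"jaw": 0.4},{"linear": [0,0.24,0],"twist": 0,"jaw": 0.4},{"linear": [0,0.27,0],"twist": 0,"jaw": 0.4},{"linear": [0,0.27,0],"twist": 0,"jaw": 0.4}]'

```text
time_s: 14.1
eef_pos: [0.4615, 0.208, 0.43]
tool_rot: [-0.099, -2.178, 2.173]
force: [0.3, -0.4, 0.9]
opening: 0.596
```

```bash
python3 s.py; python3 - <<'E'
from h import *
np.set_printoptions(precision=4,suppress=True)
a=np.radians(-5.5); R2=np.array([[np.cos(a),np.sin(a)],[-np.sin(a),np.cos(a)]]); S=np.array([.6485,-.1755])
for nm,(r0,r1,c0,c1) in(('side',(330,470,330,480)),('top',(200,320,420,530))):
    im,d=snap(nm,nm[0]+'_e'); P=pts(nm,d); hsv=cv2.cvtColor(im,cv2.COLOR_RGB2HSV)
    roi=np.zeros(d.shape,bool); roi[r0:r1,c0:c1]=1
    am=roi&(hsv[...,0]>8)&(hsv[...,0]<25)&(hsv[...,1]>150)&(P[...,2]>.09)&(P[...,2]<.11)
    q=P[am]; print(nm,'amber',len(q),np.median(q[:,2]) if len(q) else '')
    if len(q)>20:
        A=np.c_[q[:,:2]-q[:,:2].mean(0),np.ones(len(q))]; print(' slope',np.linalg.lstsq(A,q[:,2],rcond=None)[0]); l=(q[:,:2]-S)@R2.T; print(' slot-frame',l.min(0),l.max(0))
    b=roi&(hsv[...,2]<70)&(np.abs(P[...,2]-.136)<.006)&(P[...,0]<.585); q=P[b]; l=(q[:,:2]-S)@R2.T
    print(' block top',len(q),np.median(q[:,2]),l.mean(0),l.min(0),l.max(0))
    for lo,hi in((.126,.137),(.060,.074)):
        m=(roi&(P[...,2]>lo)&(P[...,2]<hi)&(P[...,0]>.59)).astype(np.uint8); m=cv2.morphologyEx(m,cv2.MORPH_OPEN,np.ones((3,3),np.uint8))
        if m.sum()>20: q=P[m>0]; print(' clear',lo,len(q),q.min(0),q.max(0))
a,_=load('t_e');b,_=load('s_e')
cv2.imwrite('pics/z3.png',cv2.resize(a[140:320,390:560],None,fx=3.3,fy=3.3,interpolation=2)[:,:,::-1])
cv2.imwrite('pics/z4.png',cv2.resize(b[240:480,320:540],None,fx=2.5,fy=2.5,interpolation=2)[:,:,::-1])
E
```

```text
14.1 [0.4615 0.208  0.43  ] fwd [-0.996   0.0897 -0.0008] [ 0.001   0.0024 -1.    ] jaw yaw -95.14437286557681 open 0.5964942223854658 F [ 0.327  -0.3976  0.8979] [-0.0005  0.0749  0.0195] [-0.3761  0.3131 -0.2053  2.0559  0.0875  0.7785 -2.2944]
side amber 360 0.10057029930020428
 slope [-0.0034  0.0064  0.1004]
 slot-frame [-0.0492 -0.088 ] [0.0121 0.0319]
 block top 210 0.13615451895628122 [-0.097  -0.0017] [-0.1064 -0.0092] [-0.0865  0.0084]
 clear 0.126 2619 [ 0.5957 -0.2503  0.126 ] [ 0.6979 -0.1169  0.1368]
 clear 0.06 871 [ 0.5953 -0.2569  0.06  ] [ 0.665  -0.1068  0.074 ]
top amber 51 0.09948877014121338
 slope [-0.1986  0.0717  0.0988]
 slot-frame [-0.0474 -0.0126] [0.0112 0.0797]
 block top 119 0.13541187252031872 [-0.0966  0.0009] [-0.1064 -0.0077] [-0.087   0.0083]
 clear 0.126 1145 [ 0.5974 -0.2229  0.1261] [ 0.6555 -0.1466  0.1369]
 clear 0.06 159 [ 0.5966 -0.2239  0.0601] [ 0.616  -0.1164  0.0723]
```

View pics/z3.png

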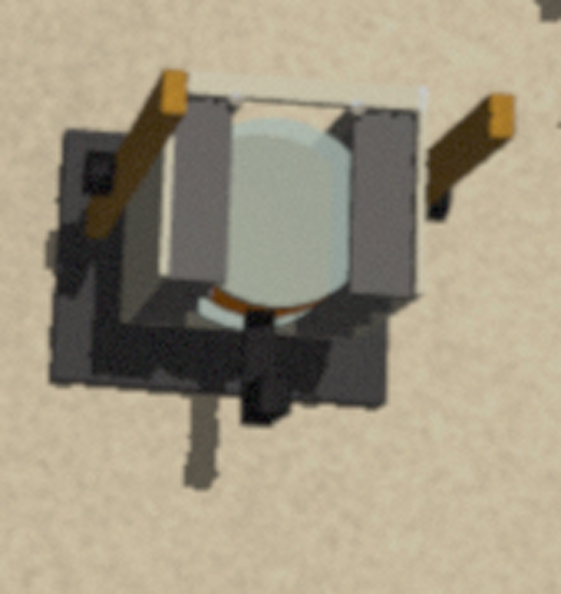

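View pics/z4.png

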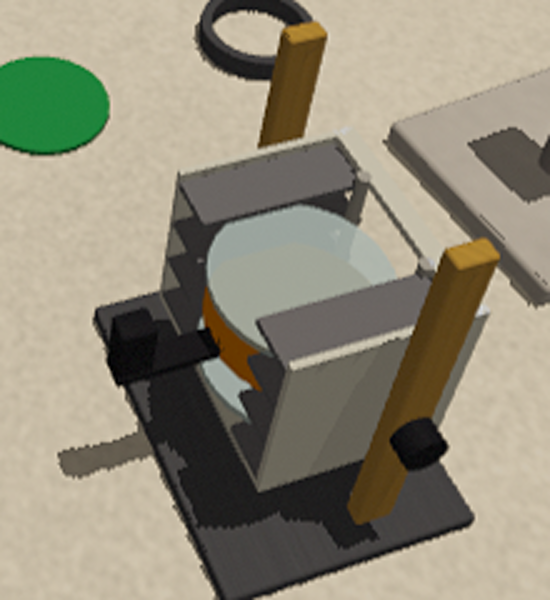

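Both views show the disc in the middle slot, with the block pointing straight out of the front. The block's middle is at (−0.097, 0.000) in the slot frame and its top is at z 0.136, so the disc is on its ledges. The front edges of the clear discs are still at x 0.596–0.598, unchanged within noise. I'm handing in.

```bash
python3 -c "
from h import *
print(hand_in())"
```

```text
the job is handed in; nothing more can be done
None
```

I gripped the amber disc by its black block and turned it about −20°. I then slid it into the middle slot, lowered it onto the ledges, nudged it against the rear posts, released it and moved the arm clear. The job was handed in at about 14.2 s of the 34 s; `hand_in` reports no verdict.

**Last checks, from both cameras after release:**
- **Depth and centring:** the grip's middle is at x = −0.097 m in both views (target −0.097), with y within 2 mm of the slot's centre line.
- **Height and tilt:** the block's top is at z ≈ 0.136 m. That puts the underside at about 0.094 m, which is ledge height. The side view gives a disc slope below 0.01.
- **Clear discs:** their front edges are within 1–4 mm of where they were at the start, about the measurement noise.
- **Forces:** the wrist force readings, taken at the end of each move, peaked at about 12 N. The robot was clear of everything at hand-in.

**Weak checks:**
- The top view's slope fit for the amber disc (0.2) is not usable. It had only 51 pixels of the rim, seen under the upper clear disc.
- During the final push the gripper hid the disc, so I judged post contact from the force rise alone. The pictures after release confirmed it.

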